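# Hook a shelf bracket into a slotted upright and press it down until it locks

### The job

Take the grey shelf bracket that lies across the wooden tea box, hook it into the two slots of the upright's strip, and press it down gently until it is fully home and the spring catch has snapped out over its top. Do not force it: never push it hard against the upright. Let go of it and leave the other things on the cabinet where they are.

Things in the scene. Friction and masses are not known exactly. Their poses are not given: they have to be found in the camera images.
- bracket: Grey metal shelf bracket, 0.19-0.35 kg, laid level across the tea box. All sizes mm. Origin: on the back face of its plate, mid-width, level with the arm's underside; +x out of the plate's back (hooks point that way), z up. Arm: bar 16 wide, 20 tall (z 0 to 20), x -6 to -146, mass centre near x -65. Plate: x -6 to 0, 40 wide, z -76 to +20. Thin stay under the arm, within 33 of the plate.
- grip_point (a point): Point in the middle of the bracket's arm at its x -80, y 0, z +10, where it can be gripped across its 16 mm width from above; it lies over the tea box, whose top (level with the arm's underside) is 90 x 60.
- upper_hook (a point): Bracket's x 0, y 0, z -9: underside of the upper hook's tab at the plate. Two equal hooks at mid-width, 10 wide, the lower one 48 below. Each: a tab 5 tall from the plate out to x +9.5 and at its end a lip, 4 thick, hanging 14 below the tab's underside and flaring outward: gap from the plate 5.6 at its root, 8.5 at its foot, whose outer edge (the foremost point) is at x +12.4.
- press_point (a point): Bracket's x -26, y 0, z +20: on top of the arm, close to the plate. Press here to lock; pressed much farther out along the arm, the bracket binds. Pressing home takes 7 N plus friction, about 10 to 18 N; then it stops hard. Contact force between bracket and upright, levering included, must stay under 50 N in pressing down, 80 N otherwise: push with less than about 25 N.
- upright: Fixed slotted upright, base 130 x 120 x 12 mm (x -50 to +80). Origin: on the cabinet top under the middle of the slotted strip's front face, which looks along -x to the robot; +x into the strip, z up. Dark legs at y +-30 to +-38, x 0 to 24, highest point 238. Between them a light strip 60 wide, 4 thick (x 0 to 4), open behind, 135 tall.
- slot_nominal (a point): Upright's x 0, y 0, z 170 mm: bottom of the upper slot if h = 0. The strip with slots, catch and seat is clamped at a height h (-9 to +9 mm) off nominal that differs each time and is NOT reported: feel for it or see it. Two slots at mid-width, 15 wide, 25 tall: upper z 170+h to 195+h, lower 122+h to 147+h; strip z 85+h to 220+h.
- home_nominal (a point): Upright's x 0, y 0, z 179 mm: where the bracket's origin is when home if h = 0 (home is 179+h). Its hooks enter the slots with the origin 193+h to 199+h high and y within 2.5 mm; push in till the plate meets the strip (x 0), then lower: at 184+h its plate rests on the spring seat, safely hooked if let go; 5 mm lower it stops hard, home. The catch snaps out 1.5 mm before.
- catch (a joint): Spring catch: two steel noses 8 x 8 mm at y +-14 of the strip, underside 30.5 above the bottom of the upper slot, standing 8 mm out of its front at value 0. Value: how far they are pushed back, 0 to 0.009 m (0.75 N at 0, 2.75 N at 0.008). The plate pushes them back when put against the strip; they spring out to 0 over the plate's top when it is home, and hold it down.
- seat (a joint): Spring seat: dark block 20 wide, 12 deep, in front of the strip, its top 62 mm below the bottom of the upper slot at value 0; the plate's foot presses it. Value: how far it is down, 0 to 0.008 m (3 N at 0, 7 N at 0.005 = bracket home). About 0.0035 when locked and let go, as it lifts the bracket 1.5 mm against the catch.
- teabox: Fixed wooden box 90 (x) x 60 (y) x 95 tall, on which the bracket lies. Origin: centre of its underside.
- toothpicks: Bystander: orange plastic toothpick holder with twist cap, 42 across, 76 tall. Origin: centre of its underside.
- ashtray: Bystander: stainless steel ashtray, 100 across, 28 tall. Origin: centre of its underside.
- cup: Bystander: jade-green ceramic cup with lid, 80 across, 106 tall. Origin: centre of its underside.
- fanbox: Bystander: white plastic fan controller, 85 x 120 x 42, with a knob to 56 high. Origin: centre of its underside.
- roller: Bystander: wooden massage roller lying near the left edge, 220 long, 44 tall. Origin: under it, near mid-length.
- remote: Bystander: grey remote control, 50 x 150 x 18. Origin: centre of its underside.
- jar: Bystander: amber glass jar, 64 across, 90 tall. Origin: centre of its underside.
Things that resemble listed ones, but are neither listed nor needed, are in the scene too. Leave any pink or turquoise look-alike of the bracket alone.

How it is judged:
By the outcome, as a careful person would: the job done as asked, in the order asked, and still so for the second after the job is handed in, with the robot touching nothing.
It also fails if it takes over 64 s, if anything falls off the work surface, if the arm or the gripper's body presses on something with over 40 N, if the wrist force passes 120 N, or if a joint passes its speed limit or range.

### The arm

A 6-joint arm with a two-finger parallel gripper is mounted at the origin on the work surface. World frame = base frame: x ahead of the robot, y to its left, z up, the work surface at z = 0. Lengths are in m, angles in rad, forces in N, time in s.
With the tool pointing down it reaches from about 0.275 to 1 m from the base axis. Payload 8.4 kg.
Tool frame: the origin (TCP) lies on the centre line of the jaws, within the pads' length; the fingertips stand 22 mm ahead of it and the grasp point (between the pads) lies 3 mm ahead of it; z points along the fingers, x is the direction in which the jaws open and shut, and the axes are right-handed (so a half turn about z gives the same grasp; the last joint's range is limited). The gripper opens to 85 mm and grips with 20 to 120 N. Pads are 22 mm wide; open, the fingers measure 114 mm over their backs; the gripper's body (76 mm by 85 mm) begins 54 mm behind the grasp point. The pads swing forward as they close: fully open they stand 13 mm farther back than shut.
Start: joints at [1.206, 0.353, 1.633, -0, 1.155, -0.002], TCP at [0.222, 0.584, 0.253] pointing down, gripper open.
Joint ranges: [-2.63, 2.63], [-0.92, 2.1], [0.06, 2.66], [-1.3, 4.44], [0, 2.69], [-3.02, 3.02]. Speed limits (rad/s): [2.22, 2.22, 2.79, 3.14, 3.14, 3.14].

### API

Orientations are given as a unit quaternion [x, y, z, w].
In Python, from rig import monitor, read_camera, camera_params, job gives the robot as it stands. The module is installed in compiled form; this text tells all that it offers.
- The arm moves only by the tool servo_tool, never from a script. Its argument "targets" is one flat list of numbers, 7 for each row, row after row: the finger opening in m, from 0 to 0.0854, then the shift along the tool's x, y, z in m, then the turn, a rotation vector about the tool's x, y, z in rad. A call has 1 to 8 rows; each row is the pose to reach, as a shift and turn from the pose commanded when the call began, along the tool's axes at that moment; what a row does not reach only later rows make up. A row lasts 1/12 s, in which the tool goes at most 41.7 mm and 7.16 degrees, less where a joint would pass 70% of its speed; a pose out of reach is approached as far as the arm can. A call with a gripper value outside its range is refused whole. The fingers move at their own pace and stop on an object; the grip force is fixed at half the most. Time passes only in rows, so rows that repeat a pose let the fingers close. It gives the time, the measured TCP pose, the force and the opening at its end, in the units of the state.
- monitor.sense(): the state, without advancing time (a new reading comes with each control period).
- read_camera(name): name is "scene" or "top" or "wrist"; returns (picture, depth): 420x560x3 uint8, red, green, blue; 420x560 float32, m along the optical axis (not along the pixel's ray), 0 where there is no reading.
- camera_params(name): a dict with "fovy" (degrees; the focal length in pixels is half the picture's height over the tangent of half this angle, whatever the lens; pixels are square), "cx", "cy" (the principal point, pixels), "k1" (the pictures are not rectified: a ray, as slopes to the right and down, at radius r is drawn at 1 + k1 r^2 times it, then the intrinsics apply), "T" (4x4, takes a point from camera to world coordinates). Camera axes: x right, y up, looking along -z (the intrinsics and any distortion apply to the point x, -y, -z); pixel columns grow to the right and rows downward; lengths in m; the calibration is good to about 2 mm. A picture is of the moment at which its call begins: read the wrist's pose just before it. camera_params takes no time and is no camera call; for the wrist camera it gives the pose at the moment of the call.
- job.finish_job(): hands the job in, once; it reports no verdict.
The state is a dict: "time_s": time; "joint_pos": joint angles; "joint_velocities": joint speeds; "effort": joint torques, N m; "tcp_pos": TCP position; "eef_rot": TCP orientation; "contact_force": force on the tool from outside, world axes, zero at the start; "wrist_torque": the same for the moment, N m; "width": finger opening in m.
Only numpy, scipy, OpenCV 4.12 (cv2) and the standard library are available. Lean on these libraries where they do the work, as an engineer would, in place of code of your own. Each camera call takes 0.05 s, during which the arm holds its last target. There are 200 camera calls.

## Working session

There is one attempt and no reset: what is moved stays moved. The work goes in short steps, Python scripts to look and compute and a tool call to move; the robot and the scene stay as the last step left them, time stands still between calls to the robot, and variables do not carry over. Pictures are saved under pics/ and viewed, about 8 in all and at most 12, crops included, and the job is handed in when it is done.

Besides the shell and the picture viewer there is one more tool, called after "Call:" as name(argument=value, ...), one argument or row to a line, values as JSON. servo_tool: Moves the arm, as the interface text tells. Its arguments: {"type":"object","properties":{"targets":{"type":"array"}},"required":["targets"]}

```bash
mkdir -p pics
cat > h.py <<'E'
import numpy as np, cv2
from rig import monitor, read_camera, camera_params, job
from scipy.spatial.transform import Rotation as R
def cam(n):
    p=camera_params(n); im,d=read_camera(n); return p,im,d
def points(p,d,uv=None):
    f=210/np.tan(np.radians(p['fovy'])/2)
    K=np.array([[f,0,p['cx']],[0,f,p['cy']],[0,0,1]])
    if uv is None:
        v,u=np.mgrid[0:420,0:560]; uv=np.stack([u.ravel(),v.ravel()],1)
    uv=np.asarray(uv,float)
    s=cv2.undistortPoints(uv.reshape(-1,1,2),K,np.array([p['k1'],0,0,0.])).reshape(-1,2)
    z=d[uv[:,1].astype(int),uv[:,0].astype(int)] if d is not None else np.ones(len(uv))
    P=np.stack([s[:,0]*z,-s[:,1]*z,-z],1)
    return P@p['T'][:3,:3].T+p['T'][:3,3]
def ray_plane(p,uv,axis,val):
    P=points(p,None,uv); o=p['T'][:3,3]; r=P-o
    return o+r*((val-o[axis])/r[:,axis])[:,None]
def save(n,im): cv2.imwrite('pics/'+n,im[:,:,::-1])
E
python3 - <<'E'
from h import *
ims=[]
for n in ['scene','top','wrist']:
    p,im,d=cam(n); save(n+'0.png',im); np.savez('/tmp/'+n,im=im,d=d,T=p['T']); print(n,p['fovy'],p['k1'],p['T'].round(3).tolist())
    ims.append(im)
s=monitor.sense(); print(s)
a=np.vstack(ims[:2]); save('both.png',cv2.resize(a,(400*1,600)) if 0 else np.hstack([cv2.resize(i,(400,300),interpolation=cv2.INTER_AREA) for i in ims[:2]]))
E
```

```text
scene 52.10682109167587 -0.07030877070722263 [[0.845, -0.417, 0.334, 1.01], [0.535, 0.672, -0.513, -0.55], [-0.011, 0.612, 0.791, 1.119], [0.0, 0.0, 0.0, 1.0]]
top 57.106899784278106 -0.0943782563029264 [[-0.028, 0.997, -0.073, 0.504], [-1.0, -0.028, 0.002, 0.087], [0.0, 0.073, 0.997, 1.316], [0.0, 0.0, 0.0, 1.0]]
wrist 65.29163213803326 -0.03726224728414516 [[0.355, -0.888, -0.292, 0.145], [0.935, 0.337, 0.11, 0.614], [0.0, -0.312, 0.95, 0.373], [0.0, 0.0, 0.0, 1.0]]
{'time_s': 0.15, 'joint_pos': array([ 1.20559299e+00,  3.53528425e-01,  1.63390885e+00, -3.83758968e-05,
        1.15525531e+00, -2.40339314e-03]), 'joint_velocities': array([ 0.00103348, -0.00270848, -0.00308481,  0.00086682, -0.0029294 ,
        0.00014889]), 'effort': array([ 3.23571394e-04, -6.05645227e+01, -3.42341387e+01,  3.38833627e-05,
        6.08978487e-03, -2.69700456e-05]), 'tcp_pos': array([0.22170331, 0.58400466, 0.25273286]), 'eef_rot': array([ 8.23066947e-01,  5.67944098e-01, -4.43474905e-04,  3.25725163e-04]), 'contact_force': array([-0.619413  ,  0.29060822,  0.17979614]), 'wrist_torque': array([0.01891273, 0.01259297, 0.01582064]), 'width': 0.08541380297768973}
```

View pics/scene0.png

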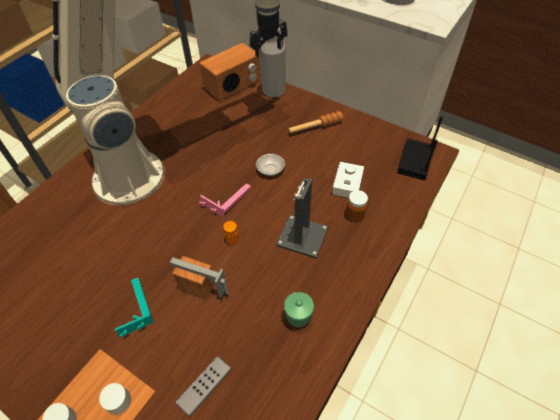

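View pics/top0.png

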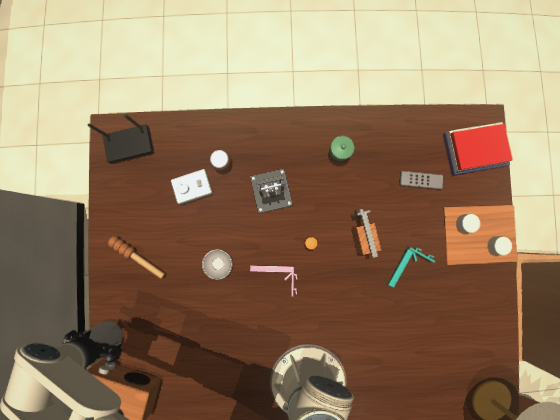

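Three bracket-like things in the scene picture: pink (225,200), turquoise (140,310), grey on the wooden box (200,270). The grey one fits (it lies across the tea box). I'll confirm that in a crop and measure it and the upright from depth.

Run:
```python
from h import *
S=np.load('/tmp/scene.npz');T=np.load('/tmp/top.npz')
a=cv2.resize(S['im'][250:310,160:240],(400,300),interpolation=cv2.INTER_CUBIC)
b=cv2.resize(T['im'][200:260,330:410],(400,300),interpolation=cv2.INTER_CUBIC)
c=cv2.resize(S['im'][170:260,270:390][:, :],(400,300),interpolation=cv2.INTER_CUBIC)
e=cv2.resize(T['im'][160:220,230:310],(400,300),interpolation=cv2.INTER_CUBIC)
save('crops.png',np.vstack([np.hstack([a,b]),np.hstack([c,e])]))
for n,D in (('top',T),('scene',S)):
    p=camera_params(n); P=points(p,D['d']).reshape(420,560,3)
    q=P[200:265,340:395] if n=='top' else P[250:305,160:240]
    q=q.reshape(-1,3)
    m=(q[:,2]>.108)&(q[:,2]<.125); w=q[m]
    print(n,'arm/plate top',m.sum(),w[:,2].mean(), w.min(0),w.max(0))
    r=cv2.minAreaRect((w[:,:2]*1000).astype(np.float32)); print(r, cv2.boxPoints(r).tolist())
    c0=w[:,:2].mean(0); u,s,v=np.linalg.svd(w[:,:2]-c0); ax=v[0]; t=(w[:,:2]-c0)@ax; y=(w[:,:2]-c0)@v[1]
    print(c0,ax,t.min(),t.max())
    for k in np.arange(-.1,.1,.01):
        mm=(t>k)&(t<k+.01)
        if mm.any(): print(round(k,3),mm.sum(),y[mm].min().round(4),y[mm].max().round(4),end=' | ')
    print()
    q=(P[165:215,245:300] if n=='top' else P[170:260,270:335]).reshape(-1,3)
    for lo,hi in((.005,.02),(.195,.228),(.23,.246)):
        w=q[(q[:,2]>lo)&(q[:,2]<hi)]
        if len(w)>4:
            r=cv2.minAreaRect((w[:,:2]*1000).astype(np.float32)); print(lo,len(w),w[:,2].mean(),r)
```

```text
top arm/plate top 271 0.11499102079707968 [ 0.42353384 -0.22085897  0.10808542] [ 0.57053851 -0.16370213  0.12163109]
((498.08563232421875, -204.685302734375), (146.69329833984375, 41.25459671020508), 16.83275032043457) [[421.9083557128906, -206.1814422607422], [433.8548278808594, -245.66844177246094], [574.262939453125, -203.1891632080078], [562.31640625, -163.70216369628906]]
[ 0.499426   -0.19750987] [-0.97939527 -0.20195275] -0.06953799284004739 0.07713749180105571
-0.07 31 -0.0213 0.0204 | -0.06 17 -0.0094 0.0074 | -0.05 17 -0.0095 0.0074 | -0.04 18 -0.0081 0.0083 | -0.03 19 -0.0087 0.0071 | -0.02 19 -0.0095 0.0073 | -0.01 19 -0.0106 0.0069 | -0.0 17 -0.0102 0.0058 | 0.01 16 -0.008 0.0066 | 0.02 16 -0.0074 0.0066 | 0.03 14 -0.0062 0.0065 | 0.04 16 -0.0076 0.0074 | 0.05 21 -0.0065 0.0088 | 0.06 18 -0.0086 0.0081 | 0.07 13 -0.0081 0.0075 | 
0.005 1035 0.012381215025498485 ((657.3699951171875, 102.64096069335938), (183.8558807373047, 168.76998901367188), 86.59595489501953)
0.195 94 0.21762293497849608 ((642.0399780273438, 104.4778823852539), (23.917251586914062, 72.9677734375), 12.
[... 721 characters left out ...]
0084 | -0.05 21 -0.0085 0.007 | -0.04 22 -0.0098 0.0079 | -0.03 24 -0.0092 0.0081 | -0.02 18 -0.008 0.0076 | -0.01 24 -0.0094 0.0079 | -0.0 23 -0.007 0.0083 | 0.01 22 -0.0091 0.0089 | 0.02 24 -0.0087 0.0084 | 0.03 23 -0.0089 0.0084 | 0.04 25 -0.0075 0.0084 | 0.05 25 -0.0225 0.0081 | 0.06 36 -0.0196 0.0199 | 
0.005 1193 0.011335551380839736 ((603.7014770507812, 192.0749969482422), (213.14170837402344, 360.6981201171875), 34.075809478759766)
0.195 161 0.21465904832686292 ((645.635009765625, 100.63226318359375), (32.498016357421875, 76.83720397949219), 11.637908935546875)
0.23 120 0.23606817128657231 ((649.638671875, 104.05654907226562), (23.21498680114746, 75.2879638671875), 11.01896858215332)
```

View pics/crops.png

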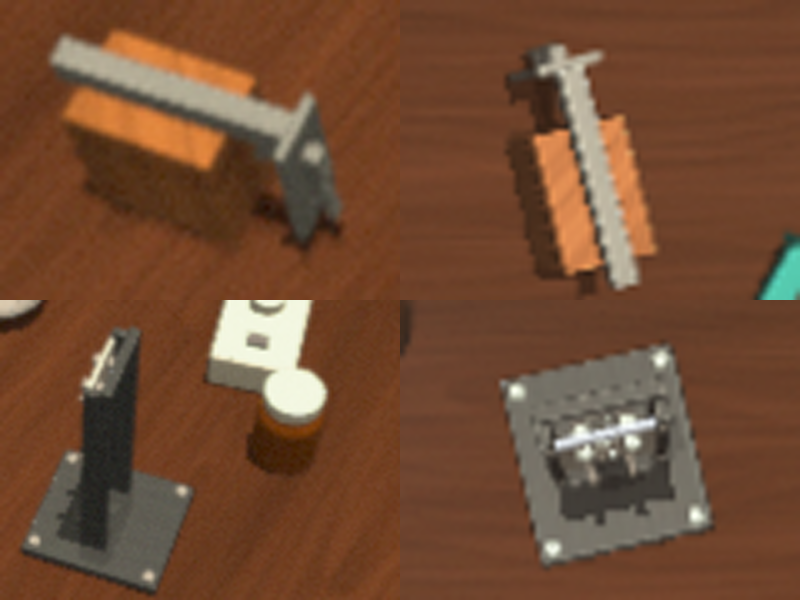

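The crop confirms it: the grey bracket lies across the box (crop upper-left), its plate and hooks at the far +x end. The upright is the dark two-legged post with the light strip facing the robot. Next I'll view the strip's front with the wrist camera.

```bash
cat >> h.py <<'E'
def tool(yaw,tilt=0):
    "tool down, its y along yaw (deg), tilted so that z leans forward (deg)"
    a=np.radians(yaw); y=np.array([np.cos(a),np.sin(a),0]); z=np.array([0,0,-1.]); x=np.cross(y,z)
    return R.from_matrix(np.stack([x,y,z],1))*R.from_euler('x',-tilt,degrees=True)
def rel(pos,rot):
    s=monitor.sense(); r0=R.from_quat(s['eef_rot'])
    print('shift mm',(r0.inv().apply(np.array(pos)-s['tcp_pos'])*1000).round(1),'turn',(r0.inv()*rot).as_rotvec().round(4),'t',s['time_s'],'F',s['contact_force'].round(1))
E
python3 - <<'E'
from h import *
rel([.44,.063,.30],tool(11.3,30))
E
```

```text
shift mm [-409.7  389.   -46.8] turn [-0.51    0.1476 -0.5467] t 0.15 F [-0.6  0.3  0.2]
```

Call:
servo_tool(
  targets=[0.085,-205,195,-23,0,0,0],
)

```text
time_s: 0.23
tcp_pos: [0.2364, 0.5499, 0.2557]
eef_rot: [0.822, 0.569, 0.0, -0.001]
contact_force: [-0.3, 0.0, 1.4]
width: 0.0847
```

I gave millimetres instead of metres. The row limit kept it to a harmless step, so I'll continue in metres.

Run:
```python
from h import *
rel([.44,.063,.30],tool(11.3,30))
```

```text
shift mm [-383.8  362.1  -45.6] turn [-0.5108  0.1436 -0.5452] t 0.2333 F [-0.3  0.   1.4]
```

Call:
servo_tool(
  targets=[0.085,-0.38,0.36,-0.045,-0.51,0.144,-0.545,0.085,-0.38,0.36,-0.045,-0.51,0.144,-0.545,0.085,-0.38,0.36,-0.045,-0.51,0.144,-0.545,0.085,-0.38,0.36,-0.045,-0.51,0.144,-0.545,0.085,-0.38,0.36,-0.045,-0.51,0.144,-0.545,0.085,-0.38,0.36,-0.045,-0.51,0.144,-0.545,0.085,-0.38,0.36,-0.045,-0.51,0.144,-0.545,0.085,-0.38,0.36,-0.045,-0.51,0.144,-0.545],
)

```text
time_s: 0.9
tcp_pos: [0.3646, 0.2376, 0.2846]
eef_rot: [0.612, 0.748, 0.199, 0.165]
contact_force: [0.2, 0.3, 0.0]
width: 0.085
```

Run:
```python
from h import *
rel([.44,.063,.30],tool(11.3,30))
```

```text
shift mm [-186.1   41.6    7. ] turn [0.0004 0.0025 0.0029] t 0.9 F [0.2 0.3 0. ]
```

Call:
servo_tool(
  targets=[0.085,-0.186,0.042,0.007,0,0.0025,0.003,0.085,-0.186,0.042,0.007,0,0.0025,0.003,0.085,-0.186,0.042,0.007,0,0.0025,0.003,0.085,-0.186,0.042,0.007,0,0.0025,0.003,0.085,-0.186,0.042,0.007,0,0.0025,0.003,0.085,-0.186,0.042,0.007,0,0.0025,0.003,0.085,-0.186,0.042,0.007,0,0.0025,0.003],
)

```text
time_s: 1.48
tcp_pos: [0.4422, 0.0617, 0.3012]
eef_rot: [0.616, 0.744, 0.2, 0.165]
contact_force: [-0.5, 0.2, -0.2]
width: 0.0849
```

Run:
```python
from h import *
p,im,d=cam('wrist'); np.savez('/tmp/w1',im=im,d=d,T=p['T'])
P=points(p,d).reshape(420,560,3)
# upright frame guess
a=np.radians(11.3); o=np.array([.638,.102,0])
Q=P-o; U=np.stack([Q[...,0]*np.cos(a)+Q[...,1]*np.sin(a),-Q[...,0]*np.sin(a)+Q[...,1]*np.cos(a),Q[...,2]],-1)
m=(abs(U[...,1])<.05)&(U[...,0]>-.02)&(U[...,0]<.05)&(U[...,2]>.06)&(d>0)
v,u=np.where(m); print(u.min(),u.max(),v.min(),v.max())
for y0 in (0,.0,-.02,.02,.034):
    s=m&(abs(U[...,1]-y0)<.002); w=U[s]; w=w[np.argsort(w[:,2])]
    print(y0,[(round(q[2]*1000),round(q[0]*1000,1)) for q in w[::6]])
u0,u1,v0,v1=u.min()-10,u.max()+10,max(0,v.min()-10),v.max()+10
c=im[v0:v1,u0:u1]; print(c.shape,u0,v0); k=min(800/c.shape[1],600/c.shape[0]); save('w1.png',cv2.resize(c,None,fx=k,fy=k,interpolation=cv2.INTER_CUBIC)); print(k,p['T'][:3,3])
```

```text
244 317 203 339
0 [(94, np.float64(-1.2)), (106, np.float64(-11.9)), (110, np.float64(-12.9)), (112, np.float64(-14.1)), (115, np.float64(-13.5)), (115, np.float64(-9.8)), (116, np.float64(-8.3)), (116, np.float64(-3.1)), (118, np.float64(-1.7)), (121, np.float64(-1.1)), (123, np.float64(0.1)), (126, np.float64(-1.2)), (127, np.float64(-1.2)), (129, np.float64(-1.9)), (131, np.float64(0.5)), (156, np.float64(-0.5)), (158, np.float64(-2.0)), (160, np.float64(-0.4)), (162, np.float64(-1.4)), (164, np.float64(-3.0)), (166, np.float64(-2.4)), (168, np.float64(-0.3)), (170, np.float64(-2.0)), (173, np.float64(-1.7)), (175, np.float64(-0.8)), (176, np.float64(-1.3)), (177, np.float64(-1.1)), (203, np.float64(-0.7)), (205, np.float64(-3.2)), (207, np.float64(-1.2)), (208, np.float64(-2.0)), (210, np.float64(-1.8)), (212, np.float64(-2.5)), (214, np.float64(-1.6)), (215, np.float64(-2.9)), (217, np.float64(-1.1)), (218, np.float64(-2.1)), (220, np.float64(-1.5)), (222, np.float64(-2.3)), (223, np.float64(-1.1)), (225, np.float64(-3.4)), (227, np.float64(0.7)), (231, np.float64(12.7)), (233, 
[... 5892 characters left out ...]
.6)), (208, np.float64(-1.6)), (210, np.float64(-1.0)), (212, np.float64(-2.3)), (214, np.float64(-1.4)), (216, np.float64(-0.5)), (218, np.float64(-0.6)), (220, np.float64(-4.4)), (221, np.float64(-3.0)), (222, np.float64(-2.1)), (223, np.float64(17.7)), (225, np.float64(20.3)), (226, np.float64(-0.8)), (227, np.float64(7.1)), (228, np.float64(5.5)), (229, np.float64(8.7)), (231, np.float64(-0.6)), (231, np.float64(-1.3)), (232, np.float64(7.9)), (232, np.float64(5.0)), (232, np.float64(11.7)), (234, np.float64(12.9)), (236, np.float64(11.9)), (237, np.float64(13.0)), (238, np.float64(14.3)), (238, np.float64(16.2))]
(156, 93, 3) 234 193
3.8461538461538463 [0.31345525 0.03812386 0.36515416]
```

View pics/w1.png

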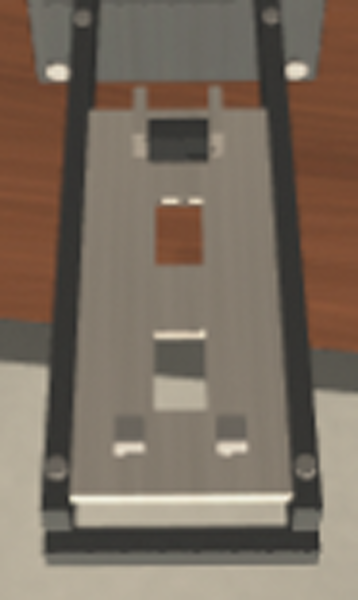

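The wrist view (upside down, leg tops at the bottom) shows both slots, the catch noses and the seat. The depth profile gives h of about +8 mm. I'll refine that and compute the next view, above the bracket.

Run:
```python
from h import *
W=np.load('/tmp/w1.npz'); d=W['d']; p=camera_params('wrist'); p['T']=W['T']
P=points(p,d).reshape(420,560,3)
a=np.radians(11.3); o=np.array([.638,.102,0])
def toU(P,a,o):
    Q=P-o; return np.stack([Q[...,0]*np.cos(a)+Q[...,1]*np.sin(a),-Q[...,0]*np.sin(a)+Q[...,1]*np.cos(a),Q[...,2]],-1)
U=toU(P,a,o)
m=(abs(U[...,0]+.0012)<.003)&(abs(U[...,1])<.028)&(U[...,2]>.1)&(U[...,2]<.222)
w=U[m]; A=np.c_[np.ones(len(w)),w[:,1],w[:,2]]; c=np.linalg.lstsq(A,w[:,0],rcond=None)[0]; print('plane x=',c,'yaw corr deg',-np.degrees(c[1]))
# slot pixels: cast ray onto strip plane x=c0 ; use depth-beyond mask
v,u=np.mgrid[0:420,0:560]; uv=np.stack([u.ravel(),v.ravel()],1)
n=np.array([np.cos(a),np.sin(a),0]); O=p['T'][:3,3]; r=points(p,None,uv)-O
off=c[0]+c[2]*.17
t=((o@n+off)-O@n)/(r@n); H=toU(O+r*t[:,None],a,o).reshape(420,560,3)
through=(U[...,0]>.02)&(d>0)
for z0,z1 in((.122,.165),(.17,.212)):
    s=through&(abs(H[...,1])<.012)&(H[...,2]>z0)&(H[...,2]<z1)
    q=H[s]; rows=[q[abs(q[:,1])<.004][:,2]]
    print('slot z',np.percentile(q[:,2],[0,1,99,100]).round(4),'y',np.percentile(q[:,1],[0,2,50,98,100]).round(4),len(q))
    print(' y mean',q[:,1].mean(), 'z mean',q[:,2].mean(),'area mm2 per px',)
s=(abs(U[...,1])<.038)&(U[...,0]>-.01)&(U[...,0]<.03)&(U[...,2]>.15)
e=U[s]; print('outer y',np.percentile(e[:,1],[.3,99.7]), 'strip y@', e[:,1].mean())
rel([.489-.0,-.2005,.27],tool(12,0))
```

```text
plane x= [-0.00088832 -0.00329145 -0.00252953] yaw corr deg 0.18858644622945775
slot z [0.1333 0.1333 0.1535 0.1536] y [-0.0042 -0.0042  0.0024  0.0091  0.01  ] 180
 y mean 0.0024043085695905357 z mean 0.14361123656806415 area mm2 per px
slot z [0.18   0.18   0.202  0.2021] y [-0.0041 -0.0041  0.0025  0.0093  0.0094] 247
 y mean 0.0025156900907788186 z mean 0.19116401309714173 area mm2 per px
outer y [-0.03528671  0.03780329] strip y@ 0.001241925749855128
shift mm [-267.6  -17.3   24.8] turn [ 0.5234  0.0035 -0.021 ] t 1.5333 F [ 0.3 -0.   0.1]
```

Call:
servo_tool(
  targets=[0.085,-0.268,-0.017,0.025,0.523,0.0035,-0.02,0.085,-0.268,-0.017,0.025,0.523,0.0035,-0.02,0.085,-0.268,-0.017,0.025,0.523,0.0035,-0.02,0.085,-0.268,-0.017,0.025,0.523,0.0035,-0.02,0.085,-0.268,-0.017,0.025,0.523,0.0035,-0.02,0.085,-0.268,-0.017,0.025,0.523,0.0035,-0.02,0.085,-0.268,-0.017,0.025,0.523,0.0035,-0.02,0.085,-0.268,-0.017,0.025,0.523,0.0035,-0.02],
)

```text
time_s: 2.2
tcp_pos: [0.4908, -0.201, 0.2685]
eef_rot: [0.629, 0.778, -0.001, -0.0]
contact_force: [0.0, -0.1, 0.4]
width: 0.0851
```

```bash
cat > br.py <<'E'
from h import *
p,im,d=cam('wrist'); P=points(p,d)
n=np.array([np.cos(np.radians(12)),np.sin(np.radians(12))]);c=np.array([.567,-.184])
Q=P[:,:2]-c; t=Q@n; y=Q@[-n[1],n[0]]
m=(P[:,2]>.110)&(P[:,2]<.121)&(d.ravel()>0)&(t<.02)&(t>-.17)&(abs(y)<.03)
w=P[m]; t,y=t[m],y[m]; print(len(w),'z',np.median(w[:,2]),'t',np.percentile(t,[.2,99.8]))
T=[];Y=[]
for k in np.arange(-.145,-.01,.005):
    s=(t>=k)&(t<k+.005)
    if s.sum()>5: T.append(k+.0025);Y.append((np.percentile(y[s],3)+np.percentile(y[s],97))/2)
f=np.polyfit(T,Y,1); print('centreline y=',f,'yaw',12+np.degrees(f[0]),'resid',(np.array(Y)-np.polyval(f,T)).std())
s=t>-.005; print('plate y',y[s].min(),y[s].max())
th=np.radians(12)+f[0]; save('br.png',im)
t1=np.percentile(t,99.8); y1=np.polyval(f,t1)
org=c+n*t1+np.array([-n[1],n[0]])*y1; e=np.array([np.cos(th),np.sin(th)]); print('origin',org,'end len',np.ptp(t)); g=org-.08*e; print('grip',g)
rel([g[0],g[1],.108],tool(np.degrees(th)))
E
python3 br.py
```

```text
3123 z 0.1148480461606306 t [-0.14701872 -0.00153805]
centreline y= [0.00643421 0.00317105] yaw 12.36865326058993 resid 0.00016770957922658625
plate y -0.015777853474287607 0.023034984315229927
origin [ 0.56483832 -0.1812277 ] end len 0.1457833882031254
grip [ 0.48669515 -0.19836378]
shift mm [  1.3  -3.  160.8] turn [-0.0019 -0.0003 -0.0046] t 2.25 F [-0.6  0.1 -0.4]
```

The wrist view measures the bracket at yaw 12.4° with its origin near (0.565, -0.181). Next I descend, keeping the fingertips about 2.5 mm above the box top.

Call:
servo_tool(
  targets=[0.085,0.001,-0.003,0.05,0,0,-0.005,0.085,0.001,-0.003,0.09,0,0,-0.005,0.085,0.001,-0.003,0.125,0,0,-0.005,0.085,0.001,-0.003,0.149,0,0,-0.005,0.085,0.001,-0.003,0.149,0,0,-0.005,0.03,0.001,-0.003,0.149,0,0,-0.005,0.03,0.001,-0.003,0.149,0,0,-0.005],
)

```text
time_s: 2.83
tcp_pos: [0.4883, -0.1975, 0.1226]
eef_rot: [0.625, 0.78, 0.0, 0.001]
contact_force: [-0.2, -0.7, -0.6]
width: 0.0635
```

Call:
servo_tool(
  targets=[0.01,0,0,0,0,0,0,0.01,0,0,0,0,0,0,0.01,0,0,0,0,0,0,0.01,0,0,0,0,0,0,0.01,0,0,0,0,0,0],
)

```text
time_s: 3.25
tcp_pos: [0.4879, -0.1986, 0.1223]
eef_rot: [0.626, 0.78, 0.0, 0.001]
contact_force: [-1.6, 1.2, 9.7]
width: 0.0147
```

Run:
```python
from h import *
s=monitor.sense(); print({k:np.round(s[k],4) for k in('time_s','tcp_pos','eef_rot','contact_force','wrist_torque','width')})
```

```text
{'time_s': np.float64(3.25), 'tcp_pos': array([ 0.4879, -0.1986,  0.1223]), 'eef_rot': array([6.261e-01, 7.798e-01, 4.000e-04, 1.100e-03]), 'contact_force': array([-1.6311,  1.2044,  9.6767]), 'wrist_torque': array([0.1869, 0.1848, 0.0121]), 'width': np.float64(0.0147)}
```

Call:
servo_tool(
  targets=[0.01,0,0,-0.005,0,0,0,0.01,0,0,-0.015,0,0,0,0.01,0,0,-0.03,0,0,0,0.01,0,0,-0.05,0,0,0,0.01,0,0,-0.08,0,0,0,0.01,0,0,-0.11,0,0,0,0.01,0,0,-0.14,0,0,0,0.01,0,0,-0.14,0,0,0],
)

```text
time_s: 3.92
tcp_pos: [0.4896, -0.1993, 0.2674]
eef_rot: [0.626, 0.78, 0.001, 0.004]
contact_force: [1.4, -0.3, -1.1]
width: 0.0145
```

```bash
cat > held.py <<'E'
from h import *
p,im,d=cam('wrist'); s=monitor.sense(); P=points(p,d); r=R.from_quat(s['eef_rot'])
L=r.inv().apply(P-s['tcp_pos'])   # tool frame: y forward, z down, x to the bracket's -y or +y
np.savez('/tmp/held',L=L,im=im,d=d)
m=(d.ravel()>0)&(abs(L[:,0])<.03)&(L[:,1]>.03)&(L[:,1]<.12)&(L[:,2]>-.01)&(L[:,2]<.03)
w=L[m]; print(len(w),'n'); 
T=[];Z=[];X=[]
for k in np.arange(.03,.095,.005):
    q=w[(w[:,1]>=k)&(w[:,1]<k+.005)]; 
    top=q[q[:,2]<np.percentile(q[:,2],30)+.003] if len(q) else q
    if len(q)>5: T.append(k+.0025);Z.append(np.median(top[:,2]));X.append((np.percentile(top[:,0],2)+np.percentile(top[:,0],98))/2); print(round(k,3),len(q),(Z[-1]*1000).round(1),(X[-1]*1000).round(1),(np.percentile(q[:,0],[1,99])*1000).round(1))
print('ymax of top',np.percentile(w[:,1],[99,99.8]))
print({k:np.round(s[k],4) for k in('time_s','tcp_pos','eef_rot','contact_force','wrist_torque','width','joint_pos')})
E
python3 held.py
```

```text
1140 n
0.03 268 4.9 0.5 [-7.3  8.2]
0.035 268 4.7 0.5 [-7.4  8.3]
0.04 249 4.9 0.7 [-7.2  8.4]
0.045 256 4.9 0.7 [-7.   8.5]
0.05 69 5.1 0.8 [-7.1  8.5]
0.07 30 29.4 0.7 [-13.3  15. ]
ymax of top [0.07386363 0.07450637]
{'time_s': np.float64(3.9667), 'tcp_pos': array([ 0.4886, -0.1989,  0.2646]), 'eef_rot': array([0.626 , 0.7799, 0.001 , 0.0031]), 'contact_force': array([-0.4387, -0.2879, -3.7182]), 'wrist_torque': array([-0.0296,  0.0762, -0.0124]), 'width': np.float64(0.0143), 'joint_pos': array([-3.8960e-01,  1.8650e-01,  1.8325e+00,  1.0000e-04,  1.1160e+00,
       -2.1785e+00])}
```

The bracket is held and its weight shows in the force. I'll move it to a stand-off pose in front of the strip.

```bash
sed -i "s/^p,im,d=cam('wrist'); s=monitor.sense();/s=monitor.sense(); p,im,d=cam('wrist');/" held.py
cat >> h.py <<'E'
UO=np.array([.6362,.1042]); UY=11.5; OFF=np.array([0,.0788,.0273]) # bracket origin in tool frame
def target(x,y,z):
    "TCP for the bracket's origin at upright x,y,z (mm)"
    a=np.radians(UY); n=np.array([np.cos(a),np.sin(a)]); l=np.array([-n[1],n[0]])
    q=UO+n*x/1000+l*y/1000; g=np.array([*q,z/1000])-tool(UY).apply(OFF); rel(g,tool(UY))
E
python3 -c "
from h import *
target(-60,0,225)"
```

```text
shift mm [266.5  70.9  11.7] turn [0.0054 0.0036 0.0174] t 3.9667 F [-0.4 -0.3 -3.7]
```

Call:
servo_tool(
  targets=[0.01,0.03,0.008,0,0.005,0,0.01,0.01,0.068,0.018,0,0.005,0,0.017,0.01,0.107,0.028,0.005,0.005,0,0.017,0.01,0.146,0.039,0.01,0.005,0,0.017,0.01,0.185,0.049,0.012,0.005,0,0.017,0.01,0.224,0.06,0.012,0.005,0,0.017,0.01,0.254,0.068,0.012,0.005,0,0.017,0.01,0.266,0.071,0.012,0.005,0,0.017],
)

```text
time_s: 4.63
tcp_pos: [0.4978, 0.0803, 0.2479]
eef_rot: [0.632, 0.775, -0.002, -0.003]
contact_force: [0.9, -0.4, -3.3]
width: 0.0144
```

Call:
servo_tool(
  targets=[0.01,0,0,0,0,0,0,0.01,0,0,0,0,0,0],
)

```text
time_s: 4.8
tcp_pos: [0.4981, 0.0768, 0.2481]
eef_rot: [0.632, 0.775, -0.003, -0.002]
contact_force: [-0.4, -0.3, -3.4]
width: 0.0145
```

```bash
python3 -c "
from h import *
target(-60,0,225)"; python3 held.py
python3 - <<'E'
from h import *
p,im,d=cam('top'); P=points(p,d).reshape(420,560,3); np.savez('/tmp/t2',im=im,d=d)
save('t2.png',cv2.resize(im[155:265,215:335],(654,600),interpolation=cv2.INTER_CUBIC))
E
```

```text
shift mm [-0.7  2.  -4.2] turn [-0.0067  0.0005  0.0024] t 4.8 F [-0.4 -0.3 -3.4]
1063 n
0.03 270 7.6 1.1 [-6.7  8.8]
0.035 269 7.6 1.1 [-6.8  8.9]
0.04 248 7.7 1.3 [-6.3  9. ]
0.045 247 7.7 1.3 [-6.4  9.1]
0.05 29 8.0 1.3 [-5.8  8.5]
ymax of top [0.05048316 0.05126191]
{'time_s': np.float64(4.8), 'tcp_pos': array([0.4981, 0.0768, 0.2481]), 'eef_rot': array([ 0.6318,  0.7751, -0.0027, -0.0019]), 'contact_force': array([-0.447 , -0.3146, -3.3713]), 'wrist_torque': array([-0.013 ,  0.0601,  0.0099]), 'width': np.float64(0.0145), 'joint_pos': array([ 1.5060e-01,  1.7320e-01,  1.8890e+00, -9.0000e-04,  1.0860e+00,
       -1.6229e+00])}
```

View pics/t2.png

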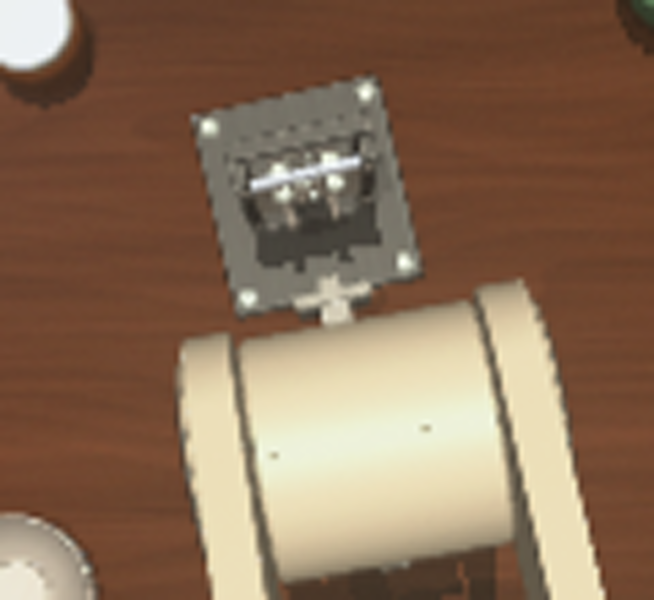

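The top crop shows the plate's T at (330,295) and the strip at (305,175), which is roughly in line along the upright's axis. Now I'll measure that relative offset numerically in the same camera.

```bash
cat > relm.py <<'E'
import sys
from h import *
def meas(zb,zt=.238,show=True):
    p,im,d=cam('top'); P=points(p,d); P=P[d.ravel()>0]
    a=np.radians(11.4); n=np.array([np.cos(a),np.sin(a)]); l=np.array([-n[1],n[0]])
    Q=P[:,:2]-[.6382,.1023]; t=Q@n; y=Q@l
    leg=(P[:,2]>.226)&(P[:,2]<.246)&(abs(y)<.045)&(t>-.005)&(t<.03)
    r=cv2.minAreaRect((np.c_[t,y][leg]*1000).astype(np.float32)); print('legs centre (x12,y0)',np.round(r[0],1),np.round(r[1],1),round(r[2],1))
    b=(abs(P[:,2]-zb)<.006)&(abs(y)<.03)&(t>-.12)&(t<-.003)
    tb,yb,z=t[b],y[b],P[b,2]
    tm=np.percentile(tb,99); 
    pl=tb>tm-.007; print('n',b.sum(),'top z',np.median(z),'front t',tm*1000,'plate y',yb[pl].min()*1000,yb[pl].max()*1000)
    ar=(tb<tm-.009)&(tb>tm-.03); print('arm y',yb[ar].min()*1000,yb[ar].max()*1000,ar.sum())
    L=yb[pl]<np.median(yb[pl]); print('plate yaw deg', np.degrees(np.polyfit(yb[pl],tb[pl],1)[0]))
meas(float(sys.argv[1]))
E
python3 relm.py 0.2405
```

```text
legs centre (x12,y0) [11.2  0.3] [75.1 25.7] 89.3
n 57 top z 0.24055248885021774 front t -61.36878196975109 plate y -18.17953076014999 20.361645290397963
arm y -6.827294007651322 8.625588877605738 18
plate yaw deg -0.3160396331879994
```

```bash
python3 -c "
from h import *
target(-20,0,203.6)"
```

```text
shift mm [ 0.7 41.9 17.4] turn [-0.0057  0.0004 -0.0006] t 4.95 F [-0.2 -0.4 -3. ]
```

Call:
servo_tool(
  targets=[0.01,0,0.008,0.004,-0.006,0,0,0.01,0,0.016,0.008,-0.011,0,0,0.01,0,0.026,0.012,-0.011,0,0,0.01,0,0.035,0.016,-0.011,0,0,0.01,0,0.042,0.018,-0.011,0,0,0.01,0,0.042,0.018,-0.011,0,0,0.01,0,0.042,0.018,-0.011,0,0,0.01,0,0.042,0.018,-0.011,0,0],
)

```text
time_s: 5.62
tcp_pos: [0.5397, 0.0852, 0.2305]
eef_rot: [0.632, 0.775, 0.002, 0.002]
contact_force: [-0.4, -0.3, -2.5]
width: 0.0142
```

```bash
python3 relm.py 0.2215;  python3 held.py;python3 -c "
from h import *
target(-20,0,203.6)"
```

```text
legs centre (x12,y0) [11.9  0.2] [75.1 24.4] 89.7
n 27 top z 0.2227784757257123 front t -3.881999591631628 plate y -17.120510602089773 16.105395070004878
arm y -15.92835770468793 19.239896367615398 23
plate yaw deg -3.9154787192374583
1060 n
0.03 283 7.6 1.1 [-6.7  8.8]
0.035 253 7.6 1.0 [-6.8  8.9]
0.04 249 7.8 1.3 [-6.4  9. ]
0.045 245 7.8 1.3 [-6.5  9.1]
0.05 30 7.9 2.0 [-3.2  7.5]
ymax of top [0.05062565 0.0513053 ]
{'time_s': np.float64(5.6667), 'tcp_pos': array([0.5396, 0.0852, 0.2307]), 'eef_rot': array([0.6324, 0.7746, 0.0022, 0.0018]), 'contact_force': array([ 0.5285,  0.4558, -2.6645]), 'wrist_torque': array([-0.0032,  0.0645, -0.0014]), 'width': np.float64(0.0146), 'joint_pos': array([ 1.5380e-01,  2.5240e-01,  1.8294e+00,  3.0000e-04,  1.0541e+00,
       -1.6186e+00])}
shift mm [-0.7 -0.3 -0.1] turn [0.0061 0.     0.0006] t 5.7167 F [-0.3  0.3 -2.3]
```

Call:
servo_tool(
  targets=[0.01,-0.0008,0.002,0,0,0,0,0.01,-0.0008,0.004,0,0,0,0,0.01,-0.0008,0.006,0,0,0,0,0.01,-0.0008,0.0075,0,0,0,0,0.01,-0.0008,0.009,0,0,0,0,0.01,-0.0008,0.01,0,0,0,0,0.01,-0.0008,0.01,0,0,0,0],
)

```text
time_s: 6.3
tcp_pos: [0.55, 0.0865, 0.2307]
eef_rot: [0.632, 0.775, 0.002, 0.002]
contact_force: [0.2, 0.0, -2.9]
width: 0.0142
```

```bash
python3 -c "
from h import *
target(-10,0,203.6)
p,im,d=cam('scene'); save('s3.png',cv2.resize(im[165:265,260:360],(600,600),interpolation=cv2.INTER_CUBIC))"
```

```text
shift mm [ 0.2 -0.8 -0.2] turn [0.0063 0.     0.0006] t 6.3 F [ 0.2  0.  -2.9]
```

View pics/s3.png

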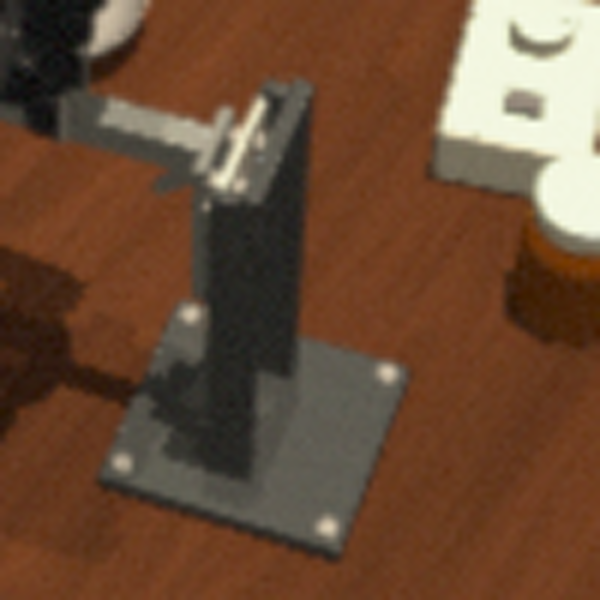

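No contact yet. The scene crop shows the plate about 10 mm in front of the strip, square and level. I'll advance slowly.

Call:
servo_tool(
  targets=[0.01,0,0.001,0,0,0,0,0.01,0,0.002,0,0,0,0,0.01,0,0.003,0,0,0,0,0.01,0,0.004,0,0,0,0,0.01,0,0.004,0,0,0,0],
)

```text
time_s: 6.77
tcp_pos: [0.5537, 0.0872, 0.2307]
eef_rot: [0.633, 0.775, 0.002, 0.002]
contact_force: [-1.4, 0.2, -1.4]
width: 0.0142
```

Call:
servo_tool(
  targets=[0.01,0,0.001,0,0,0,0,0.01,0,0.002,0,0,0,0,0.01,0,0.003,0,0,0,0,0.01,0,0.003,0,0,0,0],
)

```text
time_s: 7.1
tcp_pos: [0.5567, 0.0878, 0.2307]
eef_rot: [0.632, 0.775, 0.002, 0.002]
contact_force: [-2.2, 0.6, -2.7]
width: 0.0139
```

Call:
servo_tool(
  targets=[0.01,0,0.0007,0,0,0,0,0.01,0,0.0014,0,0,0,0,0.01,0,0.002,0,0,0,0,0.01,0,0.002,0,0,0,0],
)

```text
time_s: 7.43
tcp_pos: [0.5584, 0.0882, 0.2307]
eef_rot: [0.632, 0.775, 0.002, 0.002]
contact_force: [-3.9, -1.0, -1.6]
width: 0.0145
```

Call:
servo_tool(
  targets=[0.01,0,0.0005,0,0,0,0,0.01,0,0.001,0,0,0,0,0.01,0,0.001,0,0,0,0],
)

```text
time_s: 7.68
tcp_pos: [0.5585, 0.0882, 0.2307]
eef_rot: [0.632, 0.775, 0.001, 0.001]
contact_force: [-8.0, -0.5, 2.3]
width: 0.0143
```

```bash
python3 -c "
from h import *
target(0,0,203.6)"
```

```text
shift mm [ 0.2  0.5 -0.2] turn [0.0037 0.     0.0006] t 7.6833 F [-8.  -0.5  2.3]
```

The plate met the strip at the expected x. I'll ease off slightly and lower.

Call:
servo_tool(
  targets=[0.01,0,-0.0005,0.0015,0,0,0,0.01,0,-0.0005,0.003,0,0,0,0.01,0,-0.0005,0.0045,0,0,0,0.01,0,-0.0005,0.006,0,0,0,0.01,0,-0.0005,0.006,0,0,0],
)

```text
time_s: 8.1
tcp_pos: [0.5585, 0.0882, 0.2246]
eef_rot: [0.632, 0.775, 0.002, 0.002]
contact_force: [-4.8, -1.0, 0.1]
width: 0.0146
```

Call:
servo_tool(
  targets=[0.01,0,0,0.0012,0,0,0,0.01,0,0,0.0024,0,0,0,0.01,0,0,0.0036,0,0,0,0.01,0,0,0.0046,0,0,0,0.01,0,0,0.0046,0,0,0],
)

```text
time_s: 8.52
tcp_pos: [0.5585, 0.0882, 0.2201]
eef_rot: [0.632, 0.775, 0.002, 0.001]
contact_force: [-5.8, -1.3, 1.0]
width: 0.0148
```

Call:
servo_tool(
  targets=[0.01,0,0,0.0008,0,0,0,0.01,0,0,0.0016,0,0,0,0.01,0,0,0.0016,0,0,0],
)

```text
time_s: 8.77
tcp_pos: [0.5584, 0.0882, 0.2187]
eef_rot: [0.632, 0.775, 0.002, 0.001]
contact_force: [-8.0, -2.0, 3.3]
width: 0.0142
```

The force rise at origin z of about 191.4 matches the spring seat (h of about 7.6). Releasing now.

Call:
servo_tool(
  targets=[0.02,0,-0.0004,0,0,0,0,0.03,0,-0.0004,0,0,0,0,0.04,0,-0.0004,0,0,0,0,0.05,0,-0.0004,0,0,0,0,0.05,0,-0.0004,0,0,0,0,0.05,0,-0.0004,0,0,0,0],
)

```text
time_s: 9.27
tcp_pos: [0.5591, 0.0883, 0.2187]
eef_rot: [0.632, 0.775, 0.003, 0.002]
contact_force: [0.3, 0.3, -0.8]
width: 0.0499
```

Call:
servo_tool(
  targets=[0.05,0,-0.0004,-0.02,0,0,0,0.05,0,-0.0004,-0.05,0,0,0,0.03,0,-0.0004,-0.07,0,0,0,0.0,0,-0.0004,-0.07,0,0,0,0.0,0,-0.0004,-0.07,0,0,0,0.0,0,-0.0004,-0.07,0,0,0,0.0,0,-0.0004,-0.07,0,0,0],
)

```text
time_s: 9.85
tcp_pos: [0.5573, 0.088, 0.2873]
eef_rot: [0.633, 0.775, 0.002, 0.001]
contact_force: [-0.6, -0.1, 1.0]
width: -0.0002
```

Run:
```python
from h import *
s=monitor.sense(); print(s['time_s'],s['tcp_pos'],s['width'],s['contact_force'].round(1))
p,im,d=cam('wrist'); P=points(p,d); a=np.radians(UY); n=np.array([np.cos(a),np.sin(a)]); l=np.array([-n[1],n[0]])
Q=P[:,:2]-UO; t=Q@n; y=Q@l
for k in range(-140,0,15):
    m=(d.ravel()>0)&(abs(t*1000-k-7)<7)&(abs(y)<.008)&(P[:,2]>.19)&(P[:,2]<.235)
    if m.sum()>5: print(k+7,m.sum(),'z',np.median(P[m,2]).round(4),'y',np.median(y[m]).round(4))
save('w5.png',im)
# press position: bracket x -26 
q=UO+n*(-.0265); rel([q[0],q[1],.235],tool(UY))
p,im,d=cam('scene'); save('s5.png',cv2.resize(im[165:245,260:340],(600,600),interpolation=cv2.INTER_CUBIC))
```

```text
9.85 [0.55733444 0.08799354 0.28732487] -0.00019123771240889953 [-0.6 -0.1  1. ]
-133 550 z 0.2049 y 0.0003
-118 530 z 0.2057 y 0.0006
-103 488 z 0.2064 y 0.0009
-88 449 z 0.2072 y 0.0009
-73 439 z 0.208 y 0.0003
-58 106 z 0.2085 y 0.0003
2 79 z 0.2269 y 0.0016
shift mm [ 0.1 53.7 52.5] turn [ 0.0042 -0.      0.0006] t 9.9 F [ 0.8 -0.7 -0.2]
```

View pics/s5.png

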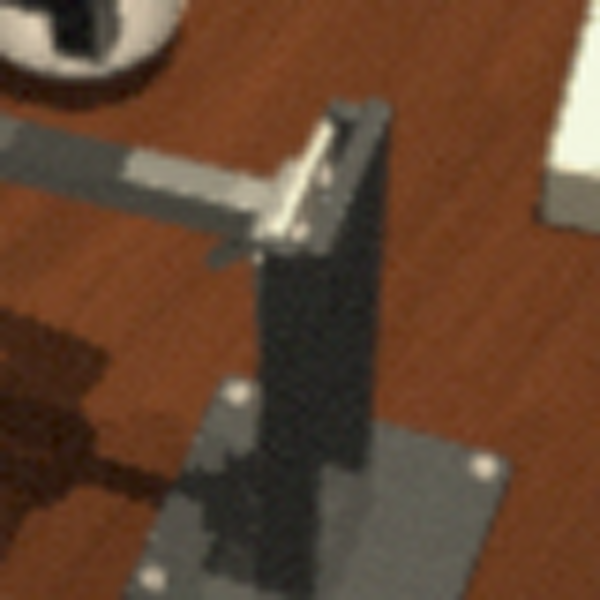

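The bracket hangs safely hooked: the origin is at about 191.3, with a small droop of 2.8° from play in the hooks. I'll move the closed fingers over the press point and press down slowly.

Call:
servo_tool(
  targets=[0.0,0,0.02,0.01,0.004,0,0,0.0,0,0.045,0.025,0.004,0,0,0.0,0,0.054,0.04,0.004,0,0,0.0,0,0.054,0.048,0.004,0,0,0.0,0,0.054,0.048,0.004,0,0,0.0,0,0.054,0.048,0.004,0,0],
)

```text
time_s: 10.45
tcp_pos: [0.6101, 0.0987, 0.2401]
eef_rot: [0.633, 0.775, -0.0, -0.0]
contact_force: [-0.3, 0.8, 0.0]
width: 0.0001
```

Run:
```python
from h import *
a=np.radians(UY); n=np.array([np.cos(a),np.sin(a)]);q=UO+n*(-.0265); rel([q[0],q[1],.232],tool(UY))
```

```text
shift mm [0.2 0.1 8.1] turn [-0.0003 -0.      0.0005] t 10.45 F [-0.3  0.8  0. ]
```

Call:
servo_tool(
  targets=[0.0,0,0,0.002,0,0,0,0.0,0,0,0.004,0,0,0,0.0,0,0,0.006,0,0,0,0.0,0,0,0.0075,0,0,0,0.0,0,0,0.0085,0,0,0,0.0,0,0,0.0085,0,0,0],
)

```text
time_s: 10.95
tcp_pos: [0.6112, 0.0989, 0.2328]
eef_rot: [0.633, 0.775, 0.001, 0.001]
contact_force: [-0.8, 0.6, 1.8]
width: -0.0003
```

Call:
servo_tool(
  targets=[0.0,0,0,0.0005,0,0,0,0.0,0,0,0.001,0,0,0,0.0,0,0,0.0015,0,0,0,0.0,0,0,0.0015,0,0,0],
)

```text
time_s: 11.28
tcp_pos: [0.6115, 0.099, 0.232]
eef_rot: [0.632, 0.775, 0.001, 0.001]
contact_force: [-3.0, 0.4, 8.3]
width: -0.0003
```

Call:
servo_tool(
  targets=[0.0,0,0,0.0005,0,0,0,0.0,0,0,0.001,0,0,0,0.0,0,0,0.001,0,0,0],
)

```text
time_s: 11.53
tcp_pos: [0.6117, 0.0991, 0.2313]
eef_rot: [0.632, 0.775, 0.001, 0.001]
contact_force: [-2.4, -1.4, 10.1]
width: -0.0
```

Call:
servo_tool(
  targets=[0.0,0,0,0.0005,0,0,0,0.0,0,0,0.001,0,0,0,0.0,0,0,0.001,0,0,0],
)

```text
time_s: 11.78
tcp_pos: [0.612, 0.0991, 0.2306]
eef_rot: [0.632, 0.775, 0.002, 0.002]
contact_force: [-3.1, -0.3, 11.8]
width: -0.0003
```

Call:
servo_tool(
  targets=[0.0,0,-0.0002,0.0005,0,0,0,0.0,0,-0.0004,0.001,0,0,0,0.0,0,-0.0004,0.0015,0,0,0,0.0,0,-0.0004,0.0015,0,0,0],
)

```text
time_s: 12.12
tcp_pos: [0.6122, 0.0991, 0.2298]
eef_rot: [0.633, 0.775, 0.002, 0.002]
contact_force: [-3.4, -1.4, 14.9]
width: -0.0001
```

Call:
servo_tool(
  targets=[0.0,0,-0.0002,0.0005,0,0,0,0.0,0,-0.0003,0.001,0,0,0,0.0,0,-0.0003,0.001,0,0,0],
)

```text
time_s: 12.37
tcp_pos: [0.6124, 0.0992, 0.229]
eef_rot: [0.632, 0.775, 0.003, 0.002]
contact_force: [-1.3, -0.6, 15.1]
width: 0.0002
```

Call:
servo_tool(
  targets=[0.0,0,-0.0002,0.0005,0,0,0,0.0,0,-0.0003,0.001,0,0,0,0.0,0,-0.0003,0.001,0,0,0],
)

```text
time_s: 12.62
tcp_pos: [0.6125, 0.0991, 0.2285]
eef_rot: [0.632, 0.775, 0.003, 0.003]
contact_force: [-0.5, 0.3, 17.4]
width: 0.0
```

Call:
servo_tool(
  targets=[0.0,0,-0.0002,0.0005,0,0,0,0.0,0,-0.0003,0.001,0,0,0,0.0,0,-0.0003,0.001,0,0,0],
)

```text
time_s: 12.87
tcp_pos: [0.6126, 0.0992, 0.2277]
eef_rot: [0.633, 0.775, 0.004, 0.003]
contact_force: [0.5, 0.8, 16.4]
width: -0.0001
```

Call:
servo_tool(
  targets=[0.0,0,-0.0002,0.0005,0,0,0,0.0,0,-0.0002,0.0008,0,0,0,0.0,0,-0.0002,0.0008,0,0,0],
)

```text
time_s: 13.12
tcp_pos: [0.6126, 0.0992, 0.2276]
eef_rot: [0.632, 0.775, 0.004, 0.003]
contact_force: [-1.3, -0.1, 21.4]
width: 0.0
```

That is a hard stop: the force rose 5 N for 0.1 mm, still under 25 N. I'll retreat and check the catch.

Call:
servo_tool(
  targets=[0.0,0,0,-0.003,0,0,0,0.0,0,0,-0.01,0,0,0,0.0,0,0,-0.04,0,0,0,0.0,0,-0.03,-0.07,0,0,0,0.0,0,-0.07,-0.09,0,0,0,0.0,0,-0.11,-0.09,-0.1,0,0,0.0,0,-0.15,-0.09,-0.22,0,0,0.0,0,-0.17,-0.09,-0.34,0,0],
)

```text
time_s: 13.78
tcp_pos: [0.44, 0.0642, 0.3129]
eef_rot: [0.623, 0.763, 0.133, 0.109]
contact_force: [-0.3, -0.4, 0.1]
width: 0.0002
```

Call:
servo_tool(
  targets=[0.0,0,-0.02,0.015,-0.12,0,0,0.0,0,-0.02,0.015,-0.12,0,0,0.0,0,-0.02,0.015,-0.12,0,0,0.0,0,-0.02,0.015,-0.12,0,0],
)

```text
time_s: 14.12
tcp_pos: [0.4305, 0.062, 0.2937]
eef_rot: [0.616, 0.754, 0.177, 0.145]
contact_force: [-0.0, -0.3, 0.6]
width: 0.0003
```

Run:
```python
from h import *
s=monitor.sense(); print(s['time_s'],s['tcp_pos'],s['contact_force'].round(1))
p,im,d=cam('wrist'); P=points(p,d).reshape(420,560,3); a=np.radians(UY); n=np.array([np.cos(a),np.sin(a)]); l=np.array([-n[1],n[0]])
Q=P[...,:2]-UO; t=Q@n; y=Q@l; z=P[...,2]
for k in range(-145,5,15):
    m=(d>0)&(abs(t*1000-k)<5)&(abs(y)<.007)&(z>.19)&(z<.235)
    if m.sum()>5: print(k,m.sum(),'z',np.median(z[m]).round(4))
for sg in(-14,14):
    m=(d>0)&(abs(y*1000-sg)<3)&(t>-.02)&(t<.005)&(z>.195)&(z<.232); o=np.argsort(z[m]); print(sg,[(round(A*1000,1),round(B*1000,1)) for A,B in zip(z[m][o][::5],t[m][o][::5])])
m=(d>0)&(abs(y)<.045)&(t>-.03)&(t<.03)&(z>.1); v,u=np.where(m)
c=im[max(0,v.min()-8):v.max()+8,max(0,u.min()-8):u.max()+8]; k=min(800/c.shape[1],600/c.shape[0]); save('w6.png',cv2.resize(c,None,fx=k,fy=k,interpolation=cv2.INTER_CUBIC))
```

```text
14.1167 [0.43046811 0.06196368 0.29370003] [-0.  -0.3  0.6]
-145 336 z 0.2001
-130 140 z 0.2026
-14 []
14 []
```

View pics/w6.png

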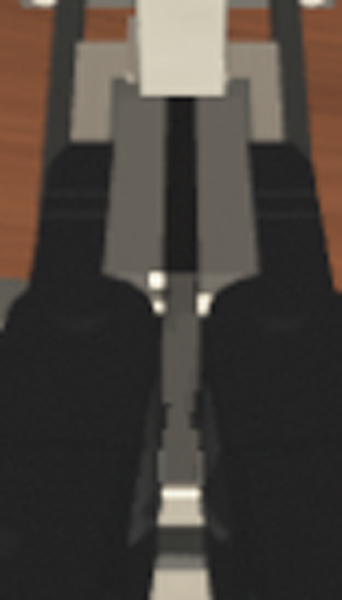

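The closed fingers block the view, so I'll open them (clear of the bracket) and look again.

Call:
servo_tool(
  targets=[0.02,0,-0.0,-0.02,0,0,0,0.085,0,0,-0.04,0,0,0,0.085,0,0,-0.04,0,0,0,0.085,0,0,-0.04,0,0,0,0.085,0,0,-0.04,0,0,0,0.085,0,0,-0.04,0,0,0,0.085,0,0,-0.04,0,0,0],
)

```text
time_s: 14.75
tcp_pos: [0.4123, 0.0584, 0.3275]
eef_rot: [0.616, 0.754, 0.177, 0.144]
contact_force: [1.3, 0.2, -0.3]
width: 0.0834
```

```bash
cat > fin.py <<'E'
from h import *
s=monitor.sense(); print(s['time_s'],s['tcp_pos'],s['width'],s['contact_force'].round(1))
p,im,d=cam('wrist'); P=points(p,d).reshape(420,560,3); a=np.radians(UY); n=np.array([np.cos(a),np.sin(a)]); l=np.array([-n[1],n[0]])
Q=P[...,:2]-UO; t=Q@n; y=Q@l; z=P[...,2]
for k in range(-145,-3,12):
    m=(d>0)&(abs(t*1000-k)<4)&(abs(y)<.007)&(z>.18)&(z<.235)
    if m.sum()>5: print((k,int(m.sum()),(np.median(z[m])*1000).round(1)),end=' ')
print()
for sg in(-14,14):
    m=(d>0)&(abs(y*1000-sg)<3)&(t>-.02)&(t<.005)&(z>.19)&(z<.232); o=np.argsort(z[m]); print(sg,[(float(round(A*1000,1)),float(round(B*1000,1))) for A,B in zip(z[m][o][::5],t[m][o][::5])])
m=(d>0)&(abs(y)<.045)&(t>-.03)&(t<.03)&(z>.17); v,u=np.where(m)
c=im[max(0,v.min()-8):v.max()+8,max(0,u.min()-8):u.max()+8]; k=min(800/c.shape[1],600/c.shape[0]); save('w7.png',cv2.resize(c,None,fx=k,fy=k,interpolation=cv2.INTER_CUBIC))
E
python3 fin.py
```

```text
14.75 [0.41225525 0.05838911 0.32751154] 0.08341082657018004 [ 1.3  0.2 -0.3]
(-145, 305, np.float64(196.5)) (-133, 89, np.float64(202.6)) (-121, 88, np.float64(203.0)) (-109, 77, np.float64(203.3)) (-97, 68, np.float64(203.7)) (-85, 66, np.float64(203.9)) (-73, 69, np.float64(204.5)) (-61, 59, np.float64(204.8)) (-49, 54, np.float64(205.2)) (-37, 49, np.float64(205.6)) (-25, 48, np.float64(206.0)) (-13, 38, np.float64(205.8)) 
-14 [(190.0, -8.8), (191.4, -8.8), (192.7, -8.6), (193.9, -8.4), (195.9, -9.5), (196.5, -8.3), (198.4, -9.3), (199.5, -8.8), (200.7, -8.7), (202.3, -9.1), (203.4, -8.8), (204.7, -8.8), (205.4, -5.3), (205.7, -6.0), (206.3, -9.3), (208.7, -9.0), (210.2, -7.2), (211.5, -9.5), (212.4, -8.9), (213.8, -9.1), (214.9, -4.1), (215.1, -2.1), (215.3, -2.5), (215.5, -7.6), (216.1, -6.4), (217.3, -1.5), (218.5, -1.4), (219.6, -1.2), (220.8, -1.1), (222.5, 0.5), (223.2, -1.0), (224.3, -0.6), (225.7, -1.0), (226.9, 4.0), (227.1, 1.1), (227.4, 2.9)]
14 [(190.3, -6.9), (192.1, -7.6), (193.4, -7.5), (194.8, -7.6), (196.1, -7.5), (196.9, -6.6), (198.6, -7.2), (200.4, -8.0), (201.5, -7.7), (203.5, -8.9), (204.4, -10.5), (205.4, -9.9), (206.0, -6.4), (208.0, -7.7), (208.9, -9.4), (210.0, -9.1), (210.9, -8.2), (212.3, -8.5), (213.0, -7.5), (214.2, -9.8), (214.8, 1.0), (215.1, -6.8), (215.4, -4.9), (215.6, -0.5), (215.8, -3.3), (216.6, -0.0), (217.4, -1.7), (218.1, -0.5), (219.3, -0.5), (220.4, -0.2), (221.7, -0.3), (222.5, 0.5), (223.4, 1.3), (224.2, -0.5), (226.3, -2.1), (226.7, 2.0), (227.1, 3.7), (227.7, -0.2)]
```

View pics/w7.png

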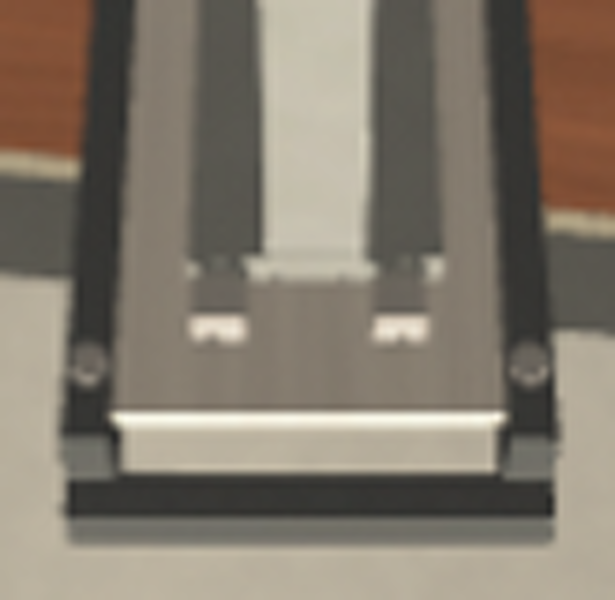

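```bash
python3 -c "
from h import *
print(job.finish_job())"
```

```text
the job is handed in; nothing more can be done
None
```

The grey bracket is hooked into both slots of the strip, pressed home and held by the spring catch. I handed the job in at about 15 s, with the gripper open and clear.

- **Strip height:** the strip sat about 7.6 mm above nominal, from the wrist camera's view of the slots. The bracket met the spring seat at the height this predicts.
- **Forces:** the push against the strip peaked at about 8 N. Pressing down took up to about 17 N and then stopped hard at 21 N (wrist readings; contact force on the upright was not measured directly), after about 5 mm of travel.
- **Last check:** the wrist picture and depth show both catch noses standing about 8 mm out, over the top of the plate. No move came near the bystanders, but I did not measure them again afterwards.
- **Small disagreements:**
  - The arm droops about 1.8° in the hooks.
  - The top of the plate reads about 206 mm. That is nearer the fully pressed height than the 1.5 mm lift described, but still under the noses.
  - The top and wrist cameras differed by about 2 mm, so I aligned the two parts within the same camera view.
- **Mistake:** my first move was written in millimetres instead of metres. The row limit cut it to a harmless 4 cm step.

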